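# Fit a bearing and its cover on a gearbox housing

### The arm

A 7-joint arm with a two-finger parallel gripper is mounted at the origin on the work surface. World frame = base frame: x ahead of the robot, y to its left, z up, the work surface at z = 0. Lengths are in m, angles in degrees, forces in N, time in s.
With the tool pointing down it reaches from about 0.4 to 0.9 m from the base axis. Payload 5.5 kg.
Tool frame: the origin (TCP) lies at the very end of the fingers, on their centre line; the grasp point (between the pads) lies 19 mm behind it; y points along the fingers, z is the direction in which the jaws open and shut, and the axes are right-handed (so a half turn about y gives the same grasp; the last joint's range is limited). The gripper opens to 92 mm and grips with 3 to 60 N. Pads are 19 mm wide; open, the fingers measure 130 mm over their backs; the gripper's body (75 mm by 190 mm) begins 47 mm behind the grasp point.
Start: joints at [-50.924, 28.699, -24.465, 88.831, 12.651, 65.22, -12.049], TCP at [0.264, 0.594, 0.227] pointing down, gripper open.
Joint ranges: [-164.97, 164.97], [-17.58, 116.51], [-87.97, 89.64], [11.32, 138.91], [-80.73, 260.73], [10.89, 115.49], [-147.41, 147.41]. Speed limits (degrees/s): [147.25, 147.25, 180, 180, 180, 180, 180].

### API

Orientations are given as a 3x3 rotation matrix whose columns are the frame's x, y, z axes.
In Python, from rig import bot gives the robot as it stands. The module is installed in compiled form; this text tells all that it offers.
- The arm moves only by the tool arm_command, never from a script. Its argument "targets" is a list of rows, each a list of 5 numbers: the opening, from -1 (shut) to 1 (fully open), then the shift along the tool's x, y, z in m, then the turn about the tool's y in degrees. In form: [[hand, dx, dy, dz, spin], ...]. A call has 1 to 5 rows; each row shifts and turns the pose as measured when the row begins, along the tool's axes as they then stand; what a row does not reach is not made up. A row lasts 1/12 s, in which the tool goes at most 41.7 mm and 7.16 degrees, less where a joint would pass 70% of its speed; a pose out of reach is approached as far as the arm can. A call is refused whole if a number of a shift passes 0.0417 or a number of a turn 7.16, either way. A call with a gripper value outside its range is refused whole. The fingers move at their own pace and stop on an object; "grip_force" is the grip in N (left out, the last holds). Time passes only in rows, so rows that do not move let the fingers close. It gives the time, the measured TCP pose, the force and the opening at its end, in the units of the state.
- bot.get_state(): the state, without advancing time (a new reading comes with each control period).
- bot.read_camera(name): name is "scene" or "top"; returns a dict with "color" (420x560x3 uint8, red, green, blue), "fx", "fy", "cx", "cy" (pixels), "k1" (the pictures are not rectified: a ray, as slopes to the right and down, at radius r is drawn at 1 + k1 r^2 times it, then the intrinsics apply), "world_to_cam" (4x4, takes a point from world to camera coordinates). Camera axes: x right, y down, z forward; pixel columns grow to the right and rows downward; lengths in m; the calibration is good to about 2 mm. A picture is of the moment at which its call begins. There is no depth.
- bot.close_job(): hands the job in, once; it reports no verdict.
Trained networks look in the newest picture that a camera, given by its name, has taken for a name from the list of things; names that differ only in an ending like _2 or _b are one class to them, and where a whole thing is asked for, a point or a joint stands for the part that bears it (a point fixed in the world has none). Each returns a list of dicts, best first, with "confidence" (0 to 1); they miss things now and then, are a little off and sometimes report something else, mostly with a low value. They report only what shows in the picture. A call takes as long as a camera call. They do not tell look-alikes from the thing itself.
- bot.recognise(camera, target): "at" ([x, y, z] in m, in world coordinates, good to about 4 mm: the middle of the surface that is visible of it).
- bot.cut_out(camera, target): "region" (420x560 bool, what is visible of it).
The state is a dict: "time_s": time; "joint_positions": joint angles; "joint_vel": joint speeds; "tau": joint torques, N m; "ee_pos": TCP position; "ee_rot": TCP orientation; "ft_force": force on the tool from outside, world axes, zero at the start; "moment": the same for the moment, N m; "opening": finger opening in m.
Only numpy, scipy, OpenCV 4.12 (cv2) and the standard library are available. Lean on these libraries where they do the work, as an engineer would, in place of code of your own. Each camera call takes 0.05 s, during which the arm holds its last target. There are 200 camera calls.

### The job

Set the bearing flat in the round pocket of the gearbox housing, then fit the blue cover over it: ease the cover about on the two studs until its holes drop over them and it lies flush on the housing, and let go. Use only light pressure, never force a part down, and leave the jar, gear and wrench where they are.

Things in the scene. Friction and masses are not known exactly. Their poses are not given: they have to be found in the camera images.
- housing_face (a point): Centre of the round pocket's mouth on the flat top face of the fixed aluminium gearbox housing, 50 mm above the table. z points up; x runs along the housing's long side, through both studs. Top face 170 mm along x by 100 mm along y; base flange 190 x 120 mm, 8 mm thick. The pocket is 48 mm in diameter and 8 mm deep with a flat floor.
- stud_a (a point): Centre of the tip of one of two equal upright fixed brass studs, 8 mm in diameter with a 1.5 mm chamfer at the tip, 22 mm tall above the top face, 56 mm from the pocket's centre along the housing's +x.
- stud_b (a point): Tip of the other stud, 56 mm from the pocket's centre along the housing's -x.
- bearing_mid (a point): Centre of the loose bearing, a sealed steel ball bearing with an orange seal: a solid disc 44 mm in diameter and 24 mm thick, the same both ways up, about 0.18 kg. It lies flat on the table, this point 12 mm above its underside. z is its axis. Seated in the pocket it stands 16 mm above the housing's top face.
- cover_rib (a point): Centre of the straight grip rib on top of the loose blue cover (about 0.35 kg, right way up on the table), 34 mm above the cover's underside. z is up, x the cover's long side. Rib 46 mm along x, 14 mm thick, top 44.5 mm above the underside, 20 mm above the dome. Fully home this point is 34 mm above housing_face; with the cover resting on the stud tips, 22 mm higher.
- grease_jar: Bystander: grey plastic jar with a yellow lid, 68 mm in diameter and 95 mm tall, origin at its underside.
- gear: Bystander: loose dark steel gear wheel lying flat, 67 mm in diameter, 26 mm tall, origin at its underside.
- wrench: Bystander: steel wrench 170 mm long, lying flat along its own x, origin at its underside.
- cover_hole (a point): Centre, at the underside, of the cover's hole on its +x side, 56 mm along x from its centre; a like hole is 56 mm to -x, so it fits either way round. Holes 11 mm, through a flange 148 x 74 mm, 6 mm thick. In its middle a round hollow dome, 62 mm outside, 54 mm inside, top 24 mm and inner ceiling 20 mm above the underside.
Things that resemble listed ones, but are neither listed nor needed, are in the scene too. What is meant by the part that bears housing_face is not green or orange, and is the smaller of those in its own colour.

How it is judged (in metres and radians):
On the way, in this order (a step that is already met when the one before it is completed fails the run):
1. the bearing lies flat on the pocket floor and is let go (horizontal distance between bearing_mid and housing_face below 0.004 m and z of bearing_mid in the frame of housing_face below 0.006 m and angle between the z axis of bearing_mid and the z axis of housing_face, either way round below 0.08 rad and contact force between the fingers and bearing below 0.1 N), for 0.2 s.
2. the cover is down over both studs, flush on the housing (horizontal distance between cover_rib and housing_face below 0.004 m and z of cover_rib in the frame of housing_face below 0.036 m and angle between cover_rib's own z axis and vertical below 0.05 rad), for 0.2 s.
At the end, for the whole second after the job is handed in: Bearing flat in the pocket (within 4 mm of its axis, centre under 6 mm above the face, 0.08 rad of flat); cover on top, right way up, at rest, studs through its holes: rib within 4 mm of the axis and under 36 mm above the face, level to 0.05 rad, in line with the studs to 0.08 rad (all of step 2 and horizontal distance between bearing_mid and housing_face below 0.004 m and z of bearing_mid in the frame of housing_face below 0.006 m and angle between the z axis of bearing_mid and the z axis of housing_face, either way round below 0.08 rad and angle between the x axis of cover_rib and the x axis of housing_face, either way round below 0.08 rad and linear speed of cover below 0.01 m/s); the robot touches nothing.
It fails at once if the cover or the bearing is forced against the housing with more than 60 N (contact force between any of cover, bearing and housing above 60 N).
It fails at once if the jar, gear or wrench is moved more than 30 mm (distance of any of grease_jar, gear, wrench from where it was at the start of the episode above 0.03 m).
It also fails if it takes over 58 s, if anything falls off the work surface, if the arm or the gripper's body presses on something with over 40 N, if the wrist force passes 120 N, or if a joint passes its speed limit or range.

## Working session

There is one attempt and no reset: what is moved stays moved. The work goes in short steps, Python scripts to look and compute and a tool call to move; the robot and the scene stay as the last step left them, time stands still between calls to the robot, and variables do not carry over. Pictures are saved under pics/ and viewed, about 8 in all and at most 12, crops included, and the job is handed in when it is done.

Besides the shell and the picture viewer there is one more tool, called after "Emit:" as name(argument=value, ...), one argument or row to a line, values as JSON. arm_command: Moves the arm, as the interface text tells. Its arguments: {"type":"object","properties":{"targets":{"type":"array"},"grip_force":{"type":"number"}},"required":["targets"]}

```bash
mkdir -p pics; cat > h.py <<'E'
import numpy as np, cv2
from rig import bot
def cam(n):
    c=bot.read_camera(n); return c
def save(c,f,box=None,s=1):
    im=c["color"][:,:,::-1]
    if box: im=im[box[1]:box[3],box[0]:box[2]]
    cv2.imwrite("pics/"+f,cv2.resize(im,None,fx=s,fy=s,interpolation=cv2.INTER_CUBIC))
def proj(c,P):
    P=np.atleast_2d(P); W=c["world_to_cam"]; q=P@W[:3,:3].T+W[:3,3]; s=q[:,:2]/q[:,2:]
    s=s*(1+c["k1"]*(s**2).sum(1,keepdims=True)); return s*[c["fx"],c["fy"]]+[c["cx"],c["cy"]]
def onz(c,uv,z):
    uv=np.atleast_2d(uv).astype(float); d=(uv-[c["cx"],c["cy"]])/[c["fx"],c["fy"]]; s=d.copy()
    for _ in range(20): s=d/(1+c["k1"]*(s**2).sum(1,keepdims=True))
    W=c["world_to_cam"]; R=W[:3,:3]; o=-R.T@W[:3,3]; r=np.c_[s,np.ones(len(s))]@R
    return o+r*((z-o[2])/r[:,2:])
E
python3 - <<'E'
from h import *
for n in ("scene","top"):
    c=cam(n); save(c,n+"0.png",s=1.4)
    W=c["world_to_cam"]; print(n,-W[:3,:3].T@W[:3,3],c["fx"],c["k1"])
    for t in ("housing_face","stud_a","bearing_mid","cover_rib","cover_hole","grease_jar","gear","wrench"):
        for d in bot.recognise(n,t): print(t,np.round(d["at"],3),round(d["confidence"],2),proj(c,d["at"]).round())
s=bot.get_state(); print(s["ee_rot"],s["ee_pos"],s["opening"],s["time_s"])
E
```

```text
scene [ 1.31188958 -0.11087852  1.29323234] 454.8054339346891 -0.14343058847688228
housing_face [0.336 0.551 0.071] 0.86 [[382. 132.]]
housing_face [0.314 0.208 0.064] 0.69 [[290. 148.]]
housing_face [0.54  0.004 0.049] 0.57 [[248. 216.]]
stud_a [0.537 0.002 0.053] 0.97 [[248. 214.]]
stud_a [0.333 0.554 0.067] 0.88 [[382. 132.]]
stud_a [0.311 0.207 0.069] 0.83 [[289. 146.]]
stud_a [ 0.801 -0.045  0.052] 0.71 [[253. 292.]]
stud_a [ 0.522 -0.301  0.003] 0.46 [[157. 240.]]
cover_rib [0.539 0.006 0.048] 0.65 [[249. 215.]]
cover_rib [ 0.518 -0.298  0.004] 0.58 [[158. 238.]]
cover_hole [ 0.523 -0.301  0.004] 0.62 [[157. 240.]]
grease_jar [0.735 0.239 0.085] 0.71 [[339. 244.]]
gear [0.723 0.365 0.016] 0.76 [[372. 242.]]
wrench [ 0.7   -0.318  0.005] 0.54 [[159. 290.]]
top [0.34957068 0.12784599 1.22506222] 450.8498707959971 -0.05808797061748235
housing_face [ 0.772 -0.035  0.049] 0.96 [[331. 122.]]
housing_face [0.506 0.011 0.045] 0.93 [[315. 218.]]
housing_face [0.309 0.551 0.076] 0.92 [[103. 293.]]
stud_a [ 0.778 -0.038  0.053] 0.81 [[333. 119.]]
stud_a [0.308 0.551 0.077] 0.8 [[103. 293.]]
stud_a [0.511 0.008 0.051] 0.73 [[317. 216.]]
stud_a [0.278 0.219 0.066] 0.61 [[234. 306.]]
bearing_mid [0.491 0.267 0.024] 0.65 [[219. 225.]]
bearing_mid [0.714 0.364 0.018] 0.64 [[186. 144.]]
cover_rib [ 0.499 -0.3    0.002] 0.91 [[426. 224.]]
cover_hole [ 0.503 -0.292  0.008] 0.56 [[424. 222.]]
grease_jar [0.708 0.243 0.096] 0.65 [[227. 138.]]
gear [0.712 0.368 0.022] 0.74 [[185. 145.]]
wrench [ 0.69  -0.317  0.007] 0.82 [[429. 156.]]
[[ 9.13605925e-01 -2.35950316e-05  4.06600804e-01]
 [-4.06600802e-01  6.35862215e-05  9.13605924e-01]
 [-4.74107695e-05 -9.99999998e-01  4.84989899e-05]] [0.2642662  0.59385398 0.22675043] 0.09203699016506454 0.9
```

View pics/scene0.png

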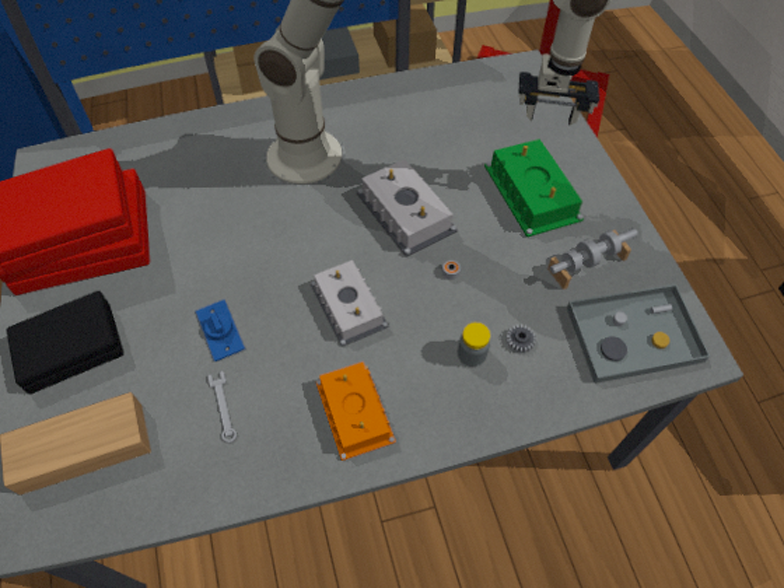

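View pics/top0.png

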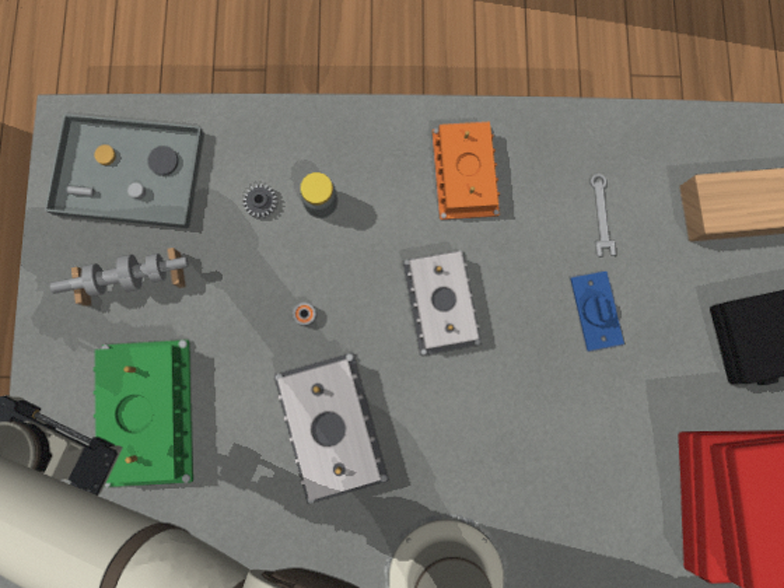

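Look-alikes for the housing (top px): small grey at (317,214), large grey (234,306), green (98,295) and orange (334,118). I choose the small grey one. The bearing is at (217,225); another orange disc lies in the tray at (75,110). The cover, the only blue one, is at (427,222). Next is a close crop to check.

```bash
python3 - <<'E'
from h import *
T=[]
for n,bs in (("top",[(282,172,352,262),(182,182,252,272),(392,177,462,267)]),("scene",[(213,170,283,260),(288,150,358,240),(122,190,192,280)])):
    c=cam(n); im=c["color"][:,:,::-1]
    T.append(np.hstack([cv2.resize(im[b[1]:b[3],b[0]:b[2]],None,fx=3.7,fy=3.3,interpolation=cv2.INTER_CUBIC) for b in bs]))
    for t in ("housing_face","bearing_mid","cover_rib"):
        for d in bot.cut_out(n,t):
            m=d["region"]; ys,xs=np.nonzero(m); print(n,t,round(d["confidence"],2),len(xs),xs.mean().round(1),ys.mean().round(1),xs.min(),xs.max(),ys.min(),ys.max(),cv2.minAreaRect(np.c_[xs,ys].astype(np.float32)))
cv2.imwrite("pics/crop1.png",np.vstack(T))
E
```

```text
top housing_face 0.95 2917 315.1 216.3 289 342 180 253 ((315.16400146484375, 216.15200805664062), (68.87089538574219, 43.20083999633789), 79.69515228271484)
top housing_face 0.67 2964 331.9 121.5 308 356 86 156 ((332.1568298339844, 121.32941436767578), (69.0041275024414, 44.83559799194336), 85.10090637207031)
top housing_face 0.66 5593 236.1 305.7 197 276 253 359 ((236.13674926757812, 305.6917419433594), (96.02327728271484, 60.8201904296875), 74.82708740234375)
top housing_face 0.6 6482 103.8 293.0 67 137 243 347 ((101.91133117675781, 295.0494689941406), (102.6213150024414, 69.11046600341797), 87.39744567871094)
top bearing_mid 0.58 203 218.0 224.5 210 226 217 232 ((218.0000457763672, 224.5000457763672), (15.652474403381348, 15.205260276794434), 26.56505012512207)
top cover_rib 0.72 1443 426.1 221.5 408 444 194 249 ((426.176513671875, 221.20590209960938), (54.327980041503906, 27.8915958404541), 75.96376037597656)
top cover_rib 0.67 618 227.7 139.7 216 240 124 155 ((227.6000213623047, 139.6999969482422), (31.304948806762695, 23.702320098876953), 63.43495178222656)
scene housing_face 0
[... 298 characters left out ...]
ene housing_face 0.84 3061 381.5 133.5 346 416 99 168 ((382.07318115234375, 133.47079467773438), (75.41290283203125, 47.52827072143555), 58.78159713745117)
scene housing_face 0.66 2433 253.1 293.5 227 281 260 328 ((253.7113800048828, 292.6904296875), (63.01162338256836, 41.31174087524414), 72.9794692993164)
scene bearing_mid 0.47 119 321.8 192.8 316 327 187 199 ((321.5, 193.0), (12.0, 11.0), 90.0)
scene cover_rib 0.93 900 157.4 235.8 141 174 215 257 ((157.45999145507812, 235.39450073242188), (39.94696044921875, 24.116485595703125), 69.22774505615234)
scene cover_rib 0.73 334 371.6 241.9 361 382 232 251 ((371.75, 241.75001525878906), (21.50348663330078, 18.024980545043945), 18.43494987487793)
```

View pics/crop1.png

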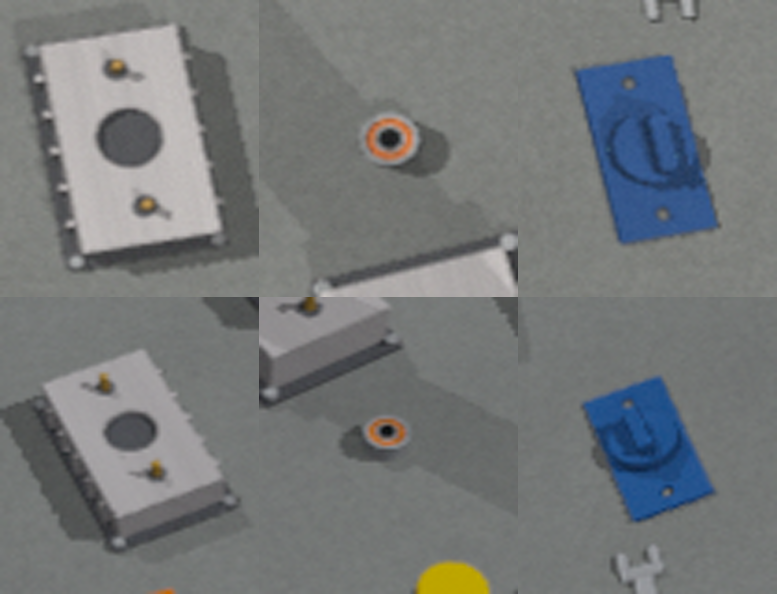

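The crops confirm the small grey housing (pocket about (317,213) in top, studs (314,192) and (322,234)), the bearing at (288-ish→217,224) and the cover with its holes at about (422,202) and (431,242). Now sub-pixel measurements in both cameras.

```bash
cat > m.py <<'E'
from h import *
def blob(mask,near,r):
    n,l,st,ce=cv2.connectedComponentsWithStats(mask.astype(np.uint8))
    k=[i for i in range(1,n) if np.hypot(*(ce[i]-near))<r and st[i,4]>2]
    k=max(k,key=lambda i:st[i,4]); return ce[k],st[k,4],l==k
def up(im,near,h,s=6):
    x0,y0=[int(round(v))-h for v in near]; p=im[y0:y0+2*h+1,x0:x0+2*h+1]
    return cv2.resize(p,None,fx=s,fy=s,interpolation=cv2.INTER_CUBIC),np.array([x0,y0])
def find(im,near,h,f,s=6,r=4):
    p,o=up(im,near,h,s); m=f(p.astype(int)); ce,a,_=blob(m,(np.array(near)-o+.5)*s-.5,r*s)
    return (ce+.5)/s-.5+o,a/s/s
brass=lambda p:(p[...,0]-p[...,2]>50)
dark=lambda p:(p.sum(2)<390)
orange=lambda p:(p[...,0]-p[...,2]>45)
blue=lambda p:(p[...,2]-p[...,0]>50)
notblue=lambda p:(p[...,2]-p[...,0]<65)
E
python3 - <<'E'
from m import *
G={"top":dict(p=(317,213.5),a=(313.6,192.3),b=(321.7,233.8),br=(217.3,224),h1=(421.8,202),h2=(431.3,242)),
"scene":dict(p=(248.2,210.8),a=(241,196.5),b=(255.2,223),br=(322.5,190.5),h1=(151.7,222.5),h2=(162.5,249))}
for n in G:
    c=cam(n); im=c["color"]; g=G[n]
    for k,h,f,z in (("p",13,dark,.05),("a",4,brass,.068),("b",4,brass,.068),("br",9,orange,.024),("h1",4,notblue,.004),("h2",4,notblue,.004)):
        try:
            uv,a=find(im,g[k],h,f); print(n,k,uv.round(2),round(a,1),onz(c,uv,z).round(4))
        except Exception as e: print(n,k,e, up(im,g[k],2,1)[0][2].tolist())
    m=blue(im.astype(int)); ce,a,l=blob(m,(426.5,222) if n=="top" else (157.5,236),8)
    ys,xs=np.nonzero(l); r=cv2.minAreaRect(np.c_[xs,ys].astype(np.float32)); print(onz(c,cv2.boxPoints(r),.006).round(3))
E
```

```text
top p [316.45 213.22] 252.9 [[0.5194 0.008  0.05  ]]
top a [313.13 191.35] 7.4 [[0.5746 0.0181 0.068 ]]
top b [321.3  233.38] 7.7 [[ 0.4643 -0.0023  0.068 ]]
top br [216.92 223.71] 80.8 [[0.4931 0.2727 0.024 ]]
top h1 [421.43 201.72] 15.4 [[ 0.5602 -0.289   0.004 ]]
top h2 [430.73 241.43] 16.8 [[ 0.45   -0.3103  0.004 ]]
[[ 0.57  -0.249  0.006]
 [ 0.587 -0.322  0.006]
 [ 0.44  -0.35   0.006]
 [ 0.424 -0.278  0.006]]
scene p [247.94 210.18] 146.5 [[0.5201 0.0074 0.05  ]]
scene a [240.81 194.97] 7.7 [[ 0.4679 -0.0031  0.068 ]]
scene b [254.83 221.2 ] 7.4 [[0.5774 0.017  0.068 ]]
scene br [322.02 190.53] 43.8 [[0.4936 0.2719 0.024 ]]
scene h1 [151.27 221.85] 7.2 [[ 0.4496 -0.311   0.004 ]]
scene h2 [161.95 248.61] 7.2 [[ 0.5596 -0.2895  0.004 ]]
[[ 0.44  -0.354  0.006]
 [ 0.424 -0.278  0.006]
 [ 0.572 -0.249  0.006]
 [ 0.586 -0.322  0.006]]
```

```bash
cat > plan.py <<'E'
import sys, numpy as np
from rig import bot
# plan.py x y z az(of tool x, deg) rows
x,y,z,az=map(float,sys.argv[1:5]); n=int(sys.argv[5]) if len(sys.argv)>5 else 5
s=bot.get_state(); p=np.array(s["ee_pos"]); R=np.array(s["ee_rot"]); a=np.degrees(np.arctan2(R[1,0],R[0,0])); g=np.array([x,y,z])
print("p",p.round(4),"az",round(a,2),"tilt",np.degrees(np.arccos(-R[2,1])).round(2),"F",np.round(s["ft_force"],1),"op",round(s["opening"],4),"t",round(s["time_s"],2))
for k in range(n):
    sp=np.clip(-((az-a+180)%360-180),-7,7); d=(g-p)/1.0; d=d/(n-k)
    m=np.abs(d).max(); d=d*min(1,.04/max(m,1e-9))
    t=np.radians(a); X=np.array([np.cos(t),np.sin(t),0]); Z=np.array([-np.sin(t),np.cos(t),0])
    v=[d@X,-d[2],d@Z]; L=np.linalg.norm(v); v=np.array(v)*min(1,.041/max(L,1e-9))
    print([1]+v.round(4).tolist()+[round(sp,2)])
    p=p+v[0]*X+v[2]*Z-[0,0,v[1]]; a-=sp
E
python3 plan.py .4933 .2723 .12 10.5 12
```

```text
p [0.2643 0.5938 0.2267] az -23.99 tilt 0.0 F [ 0.1 -0.3 -0.2] op 0.0915 t 1.4
[1, 0.0283, 0.0089, -0.0167, np.float64(-7.0)]
[1, 0.0261, 0.0089, -0.02, np.float64(-7.0)]
[1, 0.0234, 0.0089, -0.0231, np.float64(-7.0)]
[1, 0.0205, 0.0089, -0.0258, np.float64(-7.0)]
[1, 0.0172, 0.0089, -0.0281, np.float64(-6.49)]
[1, 0.0139, 0.0089, -0.0298, np.float64(-0.0)]
[1, 0.0139, 0.0089, -0.0298, np.float64(-0.0)]
[1, 0.0139, 0.0089, -0.0298, np.float64(-0.0)]
[1, 0.0139, 0.0089, -0.0298, np.float64(-0.0)]
[1, 0.0139, 0.0089, -0.0298, np.float64(-0.0)]
[1, 0.0139, 0.0089, -0.0298, np.float64(-0.0)]
[1, 0.0139, 0.0089, -0.0298, np.float64(-0.0)]
```

Emit:
arm_command(
  targets=[
    [1, 0.028, 0.009, -0.017, -7],
    [1, 0.026, 0.009, -0.02, -7],
    [1, 0.023, 0.009, -0.023, -7],
    [1, 0.02, 0.009, -0.026, -7],
    [1, 0.017, 0.009, -0.028, -6.5],
  ],
  grip_force=20,
)

```text
time_s: 1.82
ee_pos: [0.3518, 0.4674, 0.1827]
ee_rot: [[0.979, -0.001, -0.205], [0.205, 0.012, 0.979], [0.001, -1.0, 0.012]]
ft_force: [0.6, 0.4, -0.6]
opening: 0.0918
```

Emit:
arm_command(
  targets=[
    [1, 0.014, 0.009, -0.03, 0],
    [1, 0.014, 0.009, -0.03, 0],
    [1, 0.014, 0.009, -0.03, 0],
    [1, 0.014, 0.009, -0.03, 0],
    [1, 0.014, 0.009, -0.03, 0],
  ],
)

```text
time_s: 2.23
ee_pos: [0.456, 0.3297, 0.1349]
ee_rot: [[0.977, 0.001, -0.214], [0.214, 0.014, 0.977], [0.003, -1.0, 0.013]]
ft_force: [-0.2, 0.9, 0.5]
opening: 0.092
```

```bash
python3 plan.py .4933 .2723 .07 10.5 5
```

```text
p [0.456  0.3297 0.1349] az 12.35 tilt 0.79 F [-0.2  0.9  0.5] op 0.092 t 2.23
[1, 0.0048, 0.013, -0.0128, np.float64(1.85)]
[1, 0.0052, 0.013, -0.0127, np.float64(-0.0)]
[1, 0.0052, 0.013, -0.0127, np.float64(-0.0)]
[1, 0.0052, 0.013, -0.0127, np.float64(-0.0)]
[1, 0.0052, 0.013, -0.0127, np.float64(-0.0)]
```

Emit:
arm_command(
  targets=[
    [1, 0.005, 0.013, -0.013, 1.8],
    [1, 0.005, 0.013, -0.013, 0],
    [1, 0.005, 0.013, -0.013, 0],
    [1, 0.005, 0.013, -0.012, 0],
    [1, 0.004, 0.01, -0.01, 0],
  ],
)

```text
time_s: 2.65
ee_pos: [0.4999, 0.2642, 0.0704]
ee_rot: [[0.985, 0.006, -0.17], [0.17, 0.012, 0.985], [0.008, -1.0, 0.01]]
ft_force: [0.0, -1.4, -0.2]
opening: 0.0921
```

Emit:
arm_command(
  targets=[
    [1, 0, 0, 0, 0],
    [1, 0, 0, 0, 0],
  ],
)

```text
time_s: 2.82
ee_pos: [0.5001, 0.2606, 0.0677]
ee_rot: [[0.986, 0.003, -0.166], [0.166, 0.009, 0.986], [0.004, -1.0, 0.008]]
ft_force: [1.7, 0.7, -0.7]
opening: 0.0918
```

```bash
python3 plan.py .4933 .2723 .01 10.5 5
```

```text
p [0.5001 0.2606 0.0677] az 9.54 tilt 0.54 F [ 1.7  0.7 -0.7] op 0.0918 t 2.82
[1, -0.001, 0.0115, 0.0025, np.float64(-0.96)]
[1, -0.0009, 0.0115, 0.0025, np.float64(-0.0)]
[1, -0.0009, 0.0115, 0.0025, np.float64(-0.0)]
[1, -0.0009, 0.0115, 0.0025, np.float64(-0.0)]
[1, -0.0009, 0.0115, 0.0025, np.float64(-0.0)]
```

Emit:
arm_command(
  targets=[
    [1, -0.002, 0.008, 0.004, -1],
    [1, -0.002, 0.008, 0.004, 0],
    [1, -0.0005, 0.008, 0.003, 0],
    [1, 0, 0.006, 0.001, 0],
    [1, 0, 0.004, 0, 0],
  ],
)

```text
time_s: 3.23
ee_pos: [0.4922, 0.2791, 0.0334]
ee_rot: [[0.982, 0.006, -0.191], [0.191, 0.014, 0.982], [0.009, -1.0, 0.013]]
ft_force: [-1.0, 1.4, -0.4]
opening: 0.0916
```

Emit:
arm_command(
  targets=[
    [1, 0, 0, 0, 0],
    [1, 0, 0, 0, 0],
  ],
)

```text
time_s: 3.4
ee_pos: [0.4906, 0.2803, 0.032]
ee_rot: [[0.981, 0.004, -0.194], [0.194, 0.014, 0.981], [0.007, -1.0, 0.013]]
ft_force: [0.5, -0.3, 0.3]
opening: 0.0916
```

```bash
python3 plan.py .4933 .2723 .01 10.5 5
```

```text
p [0.4906 0.2803 0.032 ] az 11.16 tilt 0.81 F [ 0.5 -0.3  0.3] op 0.0916 t 3.4
[1, 0.0002, 0.0044, -0.0017, np.float64(0.66)]
[1, 0.0002, 0.0044, -0.0017, np.float64(-0.0)]
[1, 0.0002, 0.0044, -0.0017, np.float64(-0.0)]
[1, 0.0002, 0.0044, -0.0017, np.float64(-0.0)]
[1, 0.0002, 0.0044, -0.0017, np.float64(-0.0)]
```

Emit:
arm_command(
  targets=[
    [1, 0.001, 0.004, -0.005, 0.5],
    [1, 0, 0.004, 0, 0],
    [1, 0, 0.004, 0, 0],
    [1, 0, 0, 0, 0],
    [1, 0, 0, 0, 0],
  ],
)

```text
time_s: 3.82
ee_pos: [0.4936, 0.275, 0.0193]
ee_rot: [[0.983, 0.005, -0.183], [0.183, 0.014, 0.983], [0.008, -1.0, 0.012]]
ft_force: [-0.2, 0.4, 0.0]
opening: 0.0918
```

```bash
python3 plan.py .4933 .2723 .01 10.5 1
```

```text
p [0.4936 0.275  0.0193] az 10.55 tilt 0.84 F [-0.2  0.4  0. ] op 0.0918 t 3.82
[1, -0.0008, 0.0093, -0.0026, np.float64(0.05)]
```

Emit:
arm_command(
  targets=[
    [1, 0, 0.004, -0.002, 0],
    [1, 0, 0.003, 0, 0],
    [1, 0, 0.001, 0, 0],
    [1, 0, 0, 0, 0],
    [1, 0, 0, 0, 0],
  ],
)

```text
time_s: 4.23
ee_pos: [0.4945, 0.2725, 0.0106]
ee_rot: [[0.983, 0.006, -0.182], [0.182, 0.014, 0.983], [0.008, -1.0, 0.012]]
ft_force: [-0.5, -0.3, -0.7]
opening: 0.0916
```

Emit:
arm_command(
  targets=[
    [-1, 0, 0, 0, 0],
    [-1, 0, 0, 0, 0],
    [-1, 0, 0, 0, 0],
    [-1, 0, 0, 0, 0],
    [-1, 0, 0, 0, 0],
  ],
  grip_force=20,
)

```text
time_s: 4.65
ee_pos: [0.4947, 0.2729, 0.011]
ee_rot: [[0.983, 0.006, -0.183], [0.182, 0.014, 0.983], [0.009, -1.0, 0.013]]
ft_force: [0.5, -0.0, 0.5]
opening: 0.0632
```

Emit:
arm_command(
  targets=[
    [-1, 0, 0, 0, 0],
    [-1, 0, 0, 0, 0],
    [-1, 0, 0, 0, 0],
  ],
)

```text
time_s: 4.9
ee_pos: [0.4948, 0.2729, 0.0111]
ee_rot: [[0.983, 0.007, -0.183], [0.183, 0.014, 0.983], [0.009, -1.0, 0.013]]
ft_force: [-0.6, 0.9, -0.7]
opening: 0.0437
```

```bash
python3 plan.py .4933 .2723 .01 10.5 1
```

```text
p [0.4948 0.2729 0.0111] az 10.52 tilt 0.89 F [-0.6  0.9 -0.7] op 0.0437 t 4.9
[1, -0.0016, 0.0011, -0.0004, np.float64(0.02)]
```

Emit:
arm_command(
  targets=[
    [-1, 0, -0.01, 0, 0],
    [-1, 0, -0.018, 0, 0],
    [-1, 0, -0.018, 0, 0],
    [-1, 0, -0.018, 0, 0],
    [-1, 0, -0.015, 0, 0],
  ],
)

```text
time_s: 5.32
ee_pos: [0.4895, 0.2693, 0.0898]
ee_rot: [[0.983, -0.004, -0.183], [0.183, 0.009, 0.983], [-0.003, -1.0, 0.009]]
ft_force: [0.7, 0.3, -1.0]
opening: 0.0425
```

```bash
python3 plan.py .5196 .0078 .125 10.5 10
```

```text
p [0.4895 0.2693 0.0898] az 10.57 tilt 0.56 F [ 0.7  0.3 -1. ] op 0.0425 t 5.32
[1, -0.0018, -0.0035, -0.0263, np.float64(0.07)]
[1, -0.0018, -0.0035, -0.0263, np.float64(-0.0)]
[1, -0.0018, -0.0035, -0.0263, np.float64(-0.0)]
[1, -0.0018, -0.0035, -0.0263, np.float64(-0.0)]
[1, -0.0018, -0.0035, -0.0263, np.float64(-0.0)]
[1, -0.0018, -0.0035, -0.0263, np.float64(-0.0)]
[1, -0.0018, -0.0035, -0.0263, np.float64(-0.0)]
[1, -0.0018, -0.0035, -0.0263, np.float64(-0.0)]
[1, -0.0018, -0.0035, -0.0263, np.float64(-0.0)]
[1, -0.0018, -0.0035, -0.0263, np.float64(-0.0)]
```

Emit:
arm_command(
  targets=[
    [-1, -0.001, -0.006, -0.02, 0],
    [-1, -0.001, -0.005, -0.026, 0],
    [-1, -0.001, -0.005, -0.026, 0],
    [-1, -0.001, -0.005, -0.026, 0],
    [-1, -0.001, -0.004, -0.026, 0],
  ],
)

```text
time_s: 5.73
ee_pos: [0.5073, 0.1529, 0.1211]
ee_rot: [[0.98, 0.001, -0.199], [0.198, 0.017, 0.98], [0.005, -1.0, 0.017]]
ft_force: [2.4, 0.4, -2.1]
opening: 0.0426
```

Emit:
arm_command(
  targets=[
    [-1, -0.001, 0, -0.026, 0],
    [-1, -0.001, 0, -0.026, 0],
    [-1, -0.001, 0, -0.018, 0],
    [-1, -0.001, 0, -0.01, 0],
    [-1, 0, 0, -0.005, 0],
  ],
)

```text
time_s: 6.15
ee_pos: [0.5207, 0.0584, 0.1233]
ee_rot: [[0.981, 0.004, -0.192], [0.192, 0.014, 0.981], [0.006, -1.0, 0.013]]
ft_force: [0.3, 0.4, -2.0]
opening: 0.0425
```

Emit:
arm_command(
  targets=[
    [-1, 0, 0, 0, 0],
    [-1, 0, 0, 0, 0],
  ],
)

```text
time_s: 6.32
ee_pos: [0.5205, 0.0579, 0.1236]
ee_rot: [[0.982, 0.003, -0.19], [0.19, 0.014, 0.982], [0.006, -1.0, 0.013]]
ft_force: [-0.0, 0.6, -2.6]
opening: 0.0428
```

```bash
python3 plan.py .5196 .0078 .085 10.5 1
```

```text
p [0.5205 0.0579 0.1236] az 10.97 tilt 0.83 F [-0.   0.6 -2.6] op 0.0428 t 6.32
[1, -0.0068, 0.025, -0.0318, np.float64(0.47)]
```

Emit:
arm_command(
  targets=[
    [-1, -0.003, 0, -0.012, 0.4],
    [-1, -0.003, 0, -0.014, 0],
    [-1, -0.003, 0, -0.01, 0],
    [-1, 0, 0, -0.003, 0],
    [-1, 0, 0, 0, 0],
  ],
)

```text
time_s: 6.73
ee_pos: [0.518, 0.0216, 0.1231]
ee_rot: [[0.981, 0.003, -0.192], [0.192, 0.017, 0.981], [0.006, -1.0, 0.016]]
ft_force: [0.6, -0.5, -1.0]
opening: 0.043
```

Emit:
arm_command(
  targets=[
    [-1, 0, 0, 0, 0],
    [-1, 0, 0, 0, 0],
  ],
)

```text
time_s: 6.9
ee_pos: [0.5179, 0.0224, 0.1231]
ee_rot: [[0.981, 0.003, -0.193], [0.193, 0.017, 0.981], [0.006, -1.0, 0.017]]
ft_force: [-0.0, -0.3, -1.7]
opening: 0.0426
```

```bash
python3 plan.py .5196 .0078 .085 10.5 1
```

```text
p [0.5179 0.0224 0.1231] az 11.11 tilt 1.01 F [-0.  -0.3 -1.7] op 0.0426 t 6.9
[1, -0.0012, 0.0381, -0.0146, np.float64(0.61)]
```

Emit:
arm_command(
  targets=[
    [-1, 0.001, 0.006, -0.007, 0.6],
    [-1, 0, 0.008, -0.004, 0],
    [-1, 0, 0.008, -0.001, 0],
    [-1, 0, 0.004, 0, 0],
    [-1, 0, 0, 0, 0],
  ],
)

```text
time_s: 7.32
ee_pos: [0.5217, 0.0119, 0.094]
ee_rot: [[0.983, 0.003, -0.184], [0.184, 0.018, 0.983], [0.006, -1.0, 0.017]]
ft_force: [0.2, 0.2, -2.4]
opening: 0.0428
```

Emit:
arm_command(
  targets=[
    [-1, 0, 0, 0, 0],
    [-1, 0, 0, 0, 0],
  ],
)

```text
time_s: 7.48
ee_pos: [0.5209, 0.0122, 0.0928]
ee_rot: [[0.983, 0.001, -0.184], [0.184, 0.019, 0.983], [0.004, -1.0, 0.018]]
ft_force: [-0.1, -0.1, -1.9]
opening: 0.043
```

```bash
python3 plan.py .5212 .0083 .07 10.5 1; python3 - <<'E'
from h import *
a=cam("top");b=cam("scene")
f=lambda c,x:cv2.resize(c["color"][x[1]:x[3],x[0]:x[2],::-1],(400,400),interpolation=cv2.INTER_CUBIC)
cv2.imwrite("pics/c2.png",np.hstack([f(a,(277,173,357,253)),f(b,(208,160,288,240))]))
E
```

```text
p [0.5209 0.0122 0.0928] az 10.6 tilt 1.07 F [-0.1 -0.1 -1.9] op 0.043 t 7.48
[1, -0.0005, 0.0228, -0.0039, np.float64(0.1)]
```

View pics/c2.png

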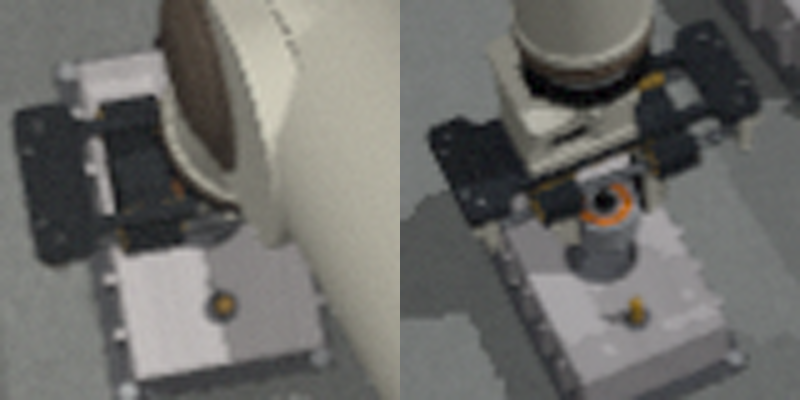

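The right panel (scene) shows the bearing level in the jaws, its hub at about px (249,200), just short of the pocket. I'll check its offset from the TCP.

```bash
python3 - <<'E'
from m import *
c=cam("scene"); p,o=up(c["color"],(249,200.5),9,8); m=orange(p.astype(int)).astype(np.uint8)
ct=max(cv2.findContours(m,cv2.RETR_EXTERNAL,cv2.CHAIN_APPROX_NONE)[0],key=cv2.contourArea)
e=cv2.fitEllipse(cv2.convexHull(ct)); uv=(np.array(e[0])+.5)/8-.5+o; print(e,uv,onz(c,uv,.0928-.011+.024))
d=(p.astype(int).sum(2)<150); ce,a,_=blob(d,np.array((76,76)),25); uv=(ce+.5)/8-.5+o; print(uv,a/64,onz(c,uv,.1058))
E
```

```text
((74.15707397460938, 79.87238311767578), (67.75868225097656, 85.46018981933594), 72.84202575683594) [248.83213425 200.54654789] [[0.52141727 0.01311723 0.1058    ]]
[248.31145833 199.72306548] 13.125 [[0.51794593 0.01226355 0.1058    ]]
```

Emit:
arm_command(
  targets=[
    [-1, -0.001, 0.005, -0.004, 0],
    [-1, 0, 0.006, 0, 0],
    [-1, 0, 0.005, 0, 0],
    [-1, 0, 0, 0, 0],
    [-1, 0, 0, 0, 0],
  ],
)

```text
time_s: 8.05
ee_pos: [0.5219, 0.0078, 0.0764]
ee_rot: [[0.983, 0.004, -0.184], [0.184, 0.018, 0.983], [0.007, -1.0, 0.017]]
ft_force: [-1.1, -1.0, -1.9]
opening: 0.0428
```

```bash
python3 plan.py .5206 .008 .053 10.5 1
```

```text
p [0.5219 0.0078 0.0764] az 10.59 tilt 1.07 F [-1.1 -1.  -1.9] op 0.0428 t 8.05
[1, -0.0013, 0.0234, 0.0004, np.float64(0.09)]
```

Emit:
arm_command(
  targets=[
    [-1, -0.001, 0.005, 0, 0],
    [-1, 0, 0.005, 0, 0],
    [-1, 0, 0.002, 0, 0],
    [-1, 0, 0, 0, 0],
    [-1, 0, 0, 0, 0],
  ],
)

```text
time_s: 8.47
ee_pos: [0.5206, 0.0081, 0.0628]
ee_rot: [[0.983, 0.003, -0.184], [0.184, 0.018, 0.983], [0.007, -1.0, 0.018]]
ft_force: [-0.6, 0.3, -2.1]
opening: 0.0426
```

```bash
python3 plan.py .5206 .008 .053 10.5 1
```

```text
p [0.5206 0.0081 0.0628] az 10.61 tilt 1.07 F [-0.6  0.3 -2.1] op 0.0426 t 8.47
[1, -0.0, 0.0098, -0.0001, np.float64(0.11)]
```

Emit:
arm_command(
  targets=[
    [-1, 0, 0.002, 0, 0],
    [-1, 0, 0.002, 0, 0],
    [-1, 0, 0.001, 0, 0],
    [-1, 0, 0, 0, 0],
  ],
)

```text
time_s: 8.8
ee_pos: [0.521, 0.0083, 0.0575]
ee_rot: [[0.983, 0.004, -0.184], [0.184, 0.018, 0.983], [0.007, -1.0, 0.017]]
ft_force: [0.8, -1.1, -2.1]
opening: 0.0429
```

```bash
python3 plan.py .5206 .008 .053 10.5 1
```

```text
p [0.521  0.0083 0.0575] az 10.62 tilt 1.08 F [ 0.8 -1.1 -2.1] op 0.0429 t 8.8
[1, -0.0004, 0.0045, -0.0002, np.float64(0.12)]
```

Emit:
arm_command(
  targets=[
    [-1, 0, 0.001, 0, 0],
    [-1, 0, 0.001, 0, 0],
    [-1, 0, 0.001, 0, 0],
    [-1, 0, 0, 0, 0],
  ],
)

```text
time_s: 9.13
ee_pos: [0.5212, 0.0083, 0.0544]
ee_rot: [[0.983, 0.004, -0.184], [0.184, 0.018, 0.983], [0.008, -1.0, 0.017]]
ft_force: [-0.1, -0.0, -1.5]
opening: 0.0428
```

```bash
python3 plan.py .5206 .008 .053 10.5 1
```

```text
p [0.5212 0.0083 0.0544] az 10.61 tilt 1.09 F [-0.1 -0.  -1.5] op 0.0428 t 9.13
[1, -0.0007, 0.0014, -0.0002, np.float64(0.11)]
```

Emit:
arm_command(
  targets=[
    [0.5, 0, 0, 0, 0],
    [0.5, 0, 0, 0, 0],
    [0.5, 0, 0, 0, 0],
    [0.5, 0, 0, 0, 0],
    [0.5, 0, 0, 0, 0],
  ],
)

```text
time_s: 9.55
ee_pos: [0.5226, 0.0085, 0.0555]
ee_rot: [[0.983, 0.007, -0.184], [0.184, 0.018, 0.983], [0.01, -1.0, 0.017]]
ft_force: [0.2, -0.2, -0.7]
opening: 0.068
```

Emit:
arm_command(
  targets=[
    [0.5, 0, -0.006, 0, 0],
    [0.5, 0, -0.01, 0, 0],
    [0.5, 0, -0.015, 0, 0],
    [0.5, 0, -0.02, 0, 0],
    [0.5, 0, -0.02, 0, 0],
  ],
)

```text
time_s: 9.97
ee_pos: [0.5188, 0.0075, 0.1276]
ee_rot: [[0.983, -0.001, -0.185], [0.185, 0.019, 0.983], [0.002, -1.0, 0.019]]
ft_force: [0.8, -0.2, -0.2]
opening: 0.0687
```

Emit:
arm_command(
  targets=[
    [1, 0, -0.005, -0.02, 0],
    [1, 0, -0.005, -0.03, 0],
    [1, 0, 0, -0.035, 0],
    [1, 0, 0, -0.035, 0],
    [1, 0, 0, -0.035, 0],
  ],
)

```text
time_s: 10.38
ee_pos: [0.5543, -0.1378, 0.1476]
ee_rot: [[0.979, 0.014, -0.205], [0.205, 0.022, 0.979], [0.018, -1.0, 0.019]]
ft_force: [0.1, -0.1, 0.6]
opening: 0.0916
```

```bash
python3 plan.py .5049 -.2999 .09 11 5;  python3 - <<'E'
from m import *
G=(249.5,207.5)
a=cam("top");b=cam("scene")
f=lambda c,x:cv2.resize(c["color"][x[1]:x[3],x[0]:x[2],::-1],(400,400),interpolation=cv2.INTER_CUBIC)
cv2.imwrite("pics/c3.png",np.hstack([f(a,(277,173,357,253)),f(b,(208,160,288,240))]))
try: print(find(b["color"],proj(b,[.5196,.0078,.066])[0],9,orange), proj(b,[.5196,.0078,.066])); uv,_=find(b["color"],proj(b,[.5196,.0078,.066])[0],9,orange); print(onz(b,uv,.066))
except Exception as e: print(e)
try: uv,_=find(a["color"],proj(a,[.5196,.0078,.066])[0],9,orange); print(onz(a,uv,.066))
except Exception as e: print(e)
E
```

```text
p [ 0.5543 -0.1378  0.1476] az 11.83 tilt 1.49 F [ 0.1 -0.1  0.6] op 0.0916 t 10.38
[1, -0.0163, 0.0115, -0.0297, np.float64(0.83)]
[1, -0.0159, 0.0115, -0.0299, np.float64(-0.0)]
[1, -0.0159, 0.0115, -0.0299, np.float64(-0.0)]
[1, -0.0159, 0.0115, -0.0299, np.float64(-0.0)]
[1, -0.0159, 0.0115, -0.0299, np.float64(-0.0)]
(array([248.0664569, 207.4463196]), np.float64(48.55555555555555)) [[247.7539996  207.34767607]]
[[0.52023625 0.00868112 0.066     ]]
[[0.5193756  0.00918074 0.066     ]]
```

View pics/c3.png

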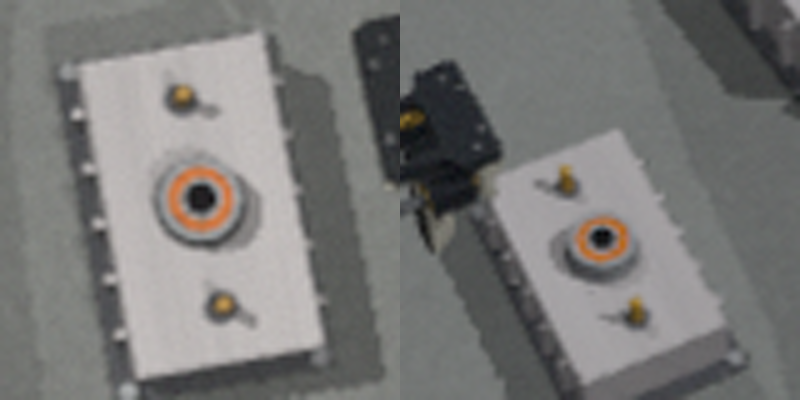

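The bearing is seated: its ring is centred in the pocket in both views, (0.520, 0.009) against (0.5196, 0.0078), and it stands at the right height. On to the cover.

Emit:
arm_command(
  targets=[
    [1, -0.012, 0.008, -0.022, 0.8],
    [1, -0.012, 0.008, -0.024, 0],
    [1, -0.012, 0.007, -0.024, 0],
    [1, -0.01, 0.005, -0.02, 0],
    [1, -0.008, 0.004, -0.01, 0],
  ],
)

```text
time_s: 10.9
ee_pos: [0.5236, -0.2532, 0.1178]
ee_rot: [[0.983, 0.023, -0.185], [0.184, 0.019, 0.983], [0.027, -1.0, 0.014]]
ft_force: [-0.4, 0.2, 0.8]
opening: 0.0917
```

Emit:
arm_command(
  targets=[
    [1, 0, 0, 0, 0],
    [1, 0, 0, 0, 0],
    [1, 0, 0, 0, 0],
  ],
)

```text
time_s: 11.15
ee_pos: [0.5216, -0.2549, 0.1182]
ee_rot: [[0.984, 0.022, -0.179], [0.179, 0.019, 0.984], [0.025, -1.0, 0.015]]
ft_force: [-0.3, 0.4, -0.8]
opening: 0.0916
```

```bash
python3 plan.py .5049 -.2999 .027 11 1
```

```text
p [ 0.5216 -0.2549  0.1182] az 10.31 tilt 1.67 F [-0.3  0.4 -0.8] op 0.0916 t 11.15
[1, -0.0097, 0.0363, -0.0164, np.float64(-0.69)]
```

Emit:
arm_command(
  targets=[
    [1, -0.007, 0.005, -0.012, -0.7],
    [1, -0.008, 0.008, -0.013, 0],
    [1, -0.005, 0.008, -0.008, 0],
    [1, -0.001, 0.006, -0.002, 0],
    [1, 0, 0, 0, 0],
  ],
)

```text
time_s: 11.57
ee_pos: [0.5125, -0.2869, 0.0908]
ee_rot: [[0.979, 0.027, -0.202], [0.201, 0.021, 0.979], [0.031, -0.999, 0.015]]
ft_force: [-0.7, 0.0, -0.1]
opening: 0.0919
```

Emit:
arm_command(
  targets=[
    [1, 0, 0, 0, 0],
    [1, 0, 0, 0, 0],
  ],
)

```text
time_s: 11.73
ee_pos: [0.5124, -0.2856, 0.0899]
ee_rot: [[0.979, 0.026, -0.202], [0.201, 0.023, 0.979], [0.03, -0.999, 0.017]]
ft_force: [-0.0, -0.2, 0.3]
opening: 0.0918
```

```bash
python3 plan.py .5049 -.2999 .027 11 1
```

```text
p [ 0.5124 -0.2856  0.0899] az 11.62 tilt 1.97 F [-0.  -0.2  0.3] op 0.0918 t 11.73
[1, -0.0065, 0.0397, -0.0079, np.float64(0.62)]
```

Emit:
arm_command(
  targets=[
    [1, -0.006, 0.006, -0.007, 0.6],
    [1, -0.004, 0.008, -0.004, 0],
    [1, -0.001, 0.008, -0.001, 0],
    [1, 0, 0.005, 0, 0],
    [1, 0, 0, 0, 0],
  ],
)

```text
time_s: 12.15
ee_pos: [0.5049, -0.2991, 0.0601]
ee_rot: [[0.981, 0.027, -0.192], [0.191, 0.023, 0.981], [0.031, -0.999, 0.017]]
ft_force: [0.2, 0.6, -0.5]
opening: 0.092
```

Emit:
arm_command(
  targets=[
    [1, 0, 0, 0, 0],
    [1, 0, 0, 0, 0],
  ],
)

```text
time_s: 12.32
ee_pos: [0.5043, -0.2987, 0.0591]
ee_rot: [[0.981, 0.026, -0.192], [0.191, 0.024, 0.981], [0.03, -0.999, 0.019]]
ft_force: [0.8, -0.3, -0.3]
opening: 0.0915
```

```bash
python3 plan.py .5049 -.2999 .027 11 1; python3 - <<'E'
from h import *
a=cam("top");b=cam("scene")
f=lambda c,x:cv2.resize(c["color"][x[1]:x[3],x[0]:x[2],::-1],(400,400),interpolation=cv2.INTER_CUBIC)
cv2.imwrite("pics/c4.png",np.hstack([f(a,(387,182,467,262)),f(b,(118,195,198,275))]))
E
```

```text
p [ 0.5043 -0.2987  0.0591] az 11.03 tilt 2.01 F [ 0.8 -0.3 -0.3] op 0.0915 t 12.32
[1, 0.0003, 0.0321, -0.0013, np.float64(0.03)]
```

View pics/c4.png

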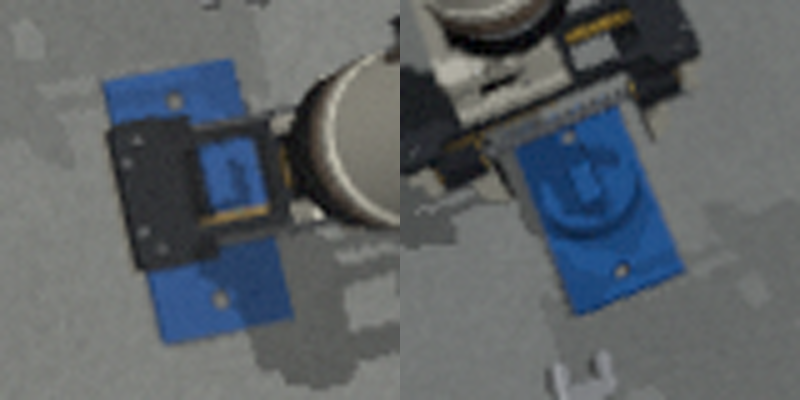

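The jaws straddle the rib in both views, aligned with the cover (holes at top crop (175,100) and (220,300)). Descending.

Emit:
arm_command(
  targets=[
    [1, 0, 0.005, -0.002, 0],
    [1, 0, 0.007, 0, 0],
    [1, 0, 0.006, 0, 0],
    [1, 0, 0.003, 0, 0],
    [1, 0, 0, 0, 0],
  ],
)

```text
time_s: 12.83
ee_pos: [0.5069, -0.3005, 0.0374]
ee_rot: [[0.981, 0.028, -0.193], [0.192, 0.022, 0.981], [0.032, -0.999, 0.016]]
ft_force: [-0.4, 0.1, -0.5]
opening: 0.0916
```

```bash
python3 plan.py .5049 -.2999 .028 11 1
```

```text
p [ 0.5069 -0.3005  0.0374] az 11.09 tilt 2.07 F [-0.4  0.1 -0.5] op 0.0916 t 12.83
[1, -0.0018, 0.0094, 0.0009, np.float64(0.09)]
```

Emit:
arm_command(
  targets=[
    [1, -0.002, 0.004, 0.001, 0],
    [1, 0, 0.003, 0, 0],
    [1, 0, 0.001, 0, 0],
    [1, 0, 0, 0, 0],
    [1, 0, 0, 0, 0],
  ],
)

```text
time_s: 13.25
ee_pos: [0.5043, -0.2991, 0.0278]
ee_rot: [[0.981, 0.027, -0.193], [0.192, 0.023, 0.981], [0.031, -0.999, 0.017]]
ft_force: [-0.4, -0.5, 0.5]
opening: 0.0918
```

Emit:
arm_command(
  targets=[
    [-1, 0, 0, 0, 0],
    [-1, 0, 0, 0, 0],
    [-1, 0, 0, 0, 0],
    [-1, 0, 0, 0, 0],
    [-1, 0, 0, 0, 0],
  ],
  grip_force=25,
)

```text
time_s: 13.67
ee_pos: [0.5049, -0.2995, 0.0286]
ee_rot: [[0.981, 0.028, -0.193], [0.192, 0.022, 0.981], [0.032, -0.999, 0.016]]
ft_force: [-0.2, 0.6, 0.2]
opening: 0.0627
```

Emit:
arm_command(
  targets=[
    [-1, 0, 0, 0, 0],
    [-1, 0, 0, 0, 0],
    [-1, 0, 0, 0, 0],
    [-1, 0, 0, 0, 0],
    [-1, 0, 0, 0, 0],
  ],
)

```text
time_s: 14.08
ee_pos: [0.5051, -0.2997, 0.0289]
ee_rot: [[0.981, 0.029, -0.193], [0.192, 0.022, 0.981], [0.033, -0.999, 0.016]]
ft_force: [-0.3, -1.2, 0.2]
opening: 0.0301
```

Emit:
arm_command(
  targets=[
    [-1, 0, 0, 0, 0],
    [-1, 0, 0, 0, 0],
    [-1, 0, 0, 0, 0],
  ],
)

```text
time_s: 14.33
ee_pos: [0.5051, -0.2999, 0.0289]
ee_rot: [[0.981, 0.029, -0.193], [0.192, 0.022, 0.981], [0.033, -0.999, 0.016]]
ft_force: [-0.8, -0.4, -0.7]
opening: 0.0135
```

```bash
python3 plan.py .5049 -.2999 .028 11 1
```

```text
p [ 0.5051 -0.2999  0.0289] az 11.09 tilt 2.08 F [-0.8 -0.4 -0.7] op 0.0135 t 14.33
[1, -0.0002, 0.0009, 0.0001, np.float64(0.09)]
```

Emit:
arm_command(
  targets=[
    [-1, 0, -0.008, 0, 0],
    [-1, 0, -0.015, 0, 0],
    [-1, 0, -0.02, 0, 0],
    [-1, 0, -0.022, 0, 0],
    [-1, 0, -0.022, 0, 0],
  ],
)

```text
time_s: 14.75
ee_pos: [0.4949, -0.2972, 0.1111]
ee_rot: [[0.981, 0.012, -0.194], [0.193, 0.033, 0.981], [0.018, -0.999, 0.03]]
ft_force: [0.4, 0.2, -3.9]
opening: 0.0138
```

Emit:
arm_command(
  targets=[
    [-1, 0, -0.018, 0, 0],
    [-1, 0, -0.008, 0.01, 0],
    [-1, 0, 0, 0.018, 0],
    [-1, 0, 0, 0.024, 0],
    [-1, 0, 0, 0.026, 0],
  ],
)

```text
time_s: 15.17
ee_pos: [0.4787, -0.2253, 0.1448]
ee_rot: [[0.983, 0.016, -0.184], [0.183, 0.027, 0.983], [0.021, -0.999, 0.024]]
ft_force: [0.6, 1.3, -4.3]
opening: 0.0137
```

```bash
python3 plan.py .5196 .0078 .14 10.5 1
```

```text
p [ 0.4787 -0.2253  0.1448] az 10.55 tilt 1.82 F [ 0.6  1.3 -4.3] op 0.0137 t 15.17
[1, 0.0142, 0.0008, 0.038, np.float64(0.05)]
```

Emit:
arm_command(
  targets=[
    [-1, 0.007, 0, 0.026, 0],
    [-1, 0.009, 0, 0.026, 0],
    [-1, 0.009, 0, 0.026, 0],
    [-1, 0.01, 0, 0.026, 0],
    [-1, 0.01, 0, 0.024, 0],
  ],
)

```text
time_s: 15.58
ee_pos: [0.4901, -0.0821, 0.1461]
ee_rot: [[0.984, 0.005, -0.18], [0.18, 0.029, 0.983], [0.01, -1.0, 0.028]]
ft_force: [0.5, 1.1, -4.3]
opening: 0.0138
```

Emit:
arm_command(
  targets=[
    [-1, 0.009, 0, 0.02, 0],
    [-1, 0.007, 0, 0.014, 0],
    [-1, 0.003, 0, 0.008, 0],
    [-1, 0, 0, 0.003, 0],
    [-1, 0, 0, 0, 0],
  ],
)

```text
time_s: 16.0
ee_pos: [0.4953, -0.0204, 0.1459]
ee_rot: [[0.981, -0.002, -0.194], [0.194, 0.033, 0.98], [0.005, -0.999, 0.033]]
ft_force: [-0.2, -1.8, -4.9]
opening: 0.0138
```

Emit:
arm_command(
  targets=[
    [-1, 0, 0, 0, 0],
    [-1, 0, 0, 0, 0],
  ],
)

```text
time_s: 16.17
ee_pos: [0.494, -0.0219, 0.1454]
ee_rot: [[0.981, -0.004, -0.193], [0.193, 0.032, 0.981], [0.003, -0.999, 0.032]]
ft_force: [0.8, -0.2, -5.2]
opening: 0.0136
```

```bash
python3 plan.py .5196 .0078 .12 10.5 1
```

```text
p [ 0.494  -0.0219  0.1454] az 11.12 tilt 1.86 F [ 0.8 -0.2 -5.2] op 0.0136 t 16.17
[1, 0.0271, 0.0222, 0.0213, np.float64(0.62)]
```

Emit:
arm_command(
  targets=[
    [-1, 0.008, 0.003, 0.007, 0.6],
    [-1, 0.009, 0.004, 0.008, 0],
    [-1, 0.007, 0.004, 0.006, 0],
    [-1, 0.003, 0.002, 0.002, 0],
    [-1, 0, 0, 0, 0],
  ],
)

```text
time_s: 16.58
ee_pos: [0.5159, -0.0013, 0.1317]
ee_rot: [[0.985, -0.005, -0.17], [0.17, 0.029, 0.985], [-0.001, -1.0, 0.029]]
ft_force: [0.3, 0.6, -4.4]
opening: 0.0139
```

Emit:
arm_command(
  targets=[
    [-1, 0, 0, 0, 0],
    [-1, 0, 0, 0, 0],
  ],
)

```text
time_s: 16.75
ee_pos: [0.5154, -0.0026, 0.1313]
ee_rot: [[0.986, -0.007, -0.169], [0.169, 0.028, 0.985], [-0.002, -1.0, 0.029]]
ft_force: [1.0, 0.0, -4.6]
opening: 0.0138
```

```bash
python3 plan.py .5196 .0078 .11 10.5 1
```

```text
p [ 0.5154 -0.0026  0.1313] az 9.73 tilt 1.66 F [ 1.   0.  -4.6] op 0.0138 t 16.75
[1, 0.0059, 0.0213, 0.0096, np.float64(-0.77)]
```

Emit:
arm_command(
  targets=[
    [-1, 0.003, 0.004, 0.005, -0.8],
    [-1, 0.002, 0.005, 0.003, 0],
    [-1, 0, 0.005, 0.001, 0],
    [-1, 0, 0.002, 0, 0],
    [-1, 0, 0, 0, 0],
  ],
)

```text
time_s: 17.17
ee_pos: [0.5184, 0.007, 0.114]
ee_rot: [[0.983, -0.007, -0.182], [0.182, 0.027, 0.983], [-0.002, -1.0, 0.028]]
ft_force: [0.1, -0.2, -4.1]
opening: 0.0137
```

Emit:
arm_command(
  targets=[
    [-1, 0, 0, 0, 0],
    [-1, 0, 0, 0, 0],
  ],
)

```text
time_s: 17.33
ee_pos: [0.5179, 0.0072, 0.1136]
ee_rot: [[0.983, -0.008, -0.183], [0.183, 0.027, 0.983], [-0.003, -1.0, 0.028]]
ft_force: [0.1, -0.4, -3.9]
opening: 0.0139
```

```bash
python3 plan.py .5196 .0078 .105 10.5 1; python3 - <<'E'
from h import *
a=cam("top");b=cam("scene")
f=lambda c,x:cv2.resize(c["color"][x[1]:x[3],x[0]:x[2],::-1],(400,400),interpolation=cv2.INTER_CUBIC)
cv2.imwrite("pics/c5.png",np.hstack([f(a,(277,163,357,243)),f(b,(208,160,288,240))]))
E
```

```text
p [0.5179 0.0072 0.1136] az 10.54 tilt 1.63 F [ 0.1 -0.4 -3.9] op 0.0139 t 17.33
[1, 0.0018, 0.0086, 0.0003, np.float64(0.04)]
```

View pics/c5.png

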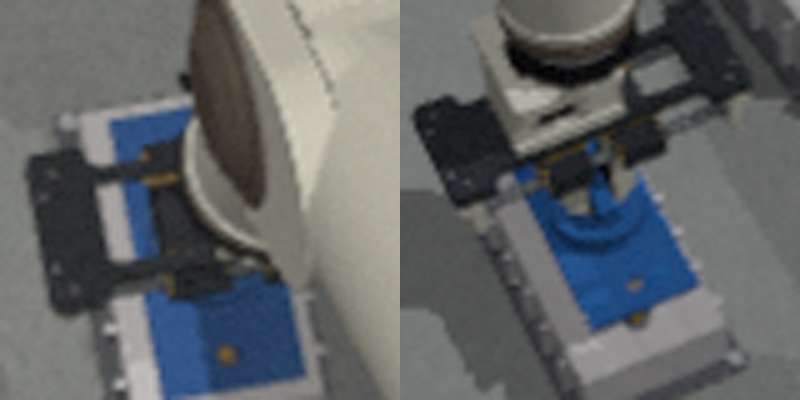

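Both views show the cover above the housing. Stud b shows brass through the -x hole (top, crop (227,355)), and the +x hole is at scene crop (636,284), just above stud a. One numeric check of that hole before I lower.

```bash
python3 - <<'E'
from m import *
c=cam("scene"); uv,a=find(c["color"],(255.2,216.8),4,notblue); print("hole +x",uv,a,[onz(c,uv,z).round(4) for z in (.086,.088,.090)])
print("expected stud a xy", .5196+.056*np.cos(np.radians(10.5)),.0078+.056*np.sin(np.radians(10.5)))
t=cam("top"); uv,a=find(t["color"],(277+227/5,163+71),4,notblue); print("hole -x",uv,a,[onz(t,uv,z).round(4) for z in (.088,.092)]); print("b",.5196-.056*np.cos(np.radians(10.5)),.0078-.056*np.sin(np.radians(10.5)))
E
```

```text
hole +x [254.51436782 216.37931034] 9.666666666666666 [array([[0.5709, 0.0184, 0.086 ]]), array([[0.5721, 0.0182, 0.088 ]]), array([[0.5733, 0.018 , 0.09  ]])]
expected stud a xy 0.5746622748235815 0.018005189427560256
hole -x [322.19941133 233.82493255] 75.5 [array([[ 0.4612, -0.0023,  0.088 ]]), array([[ 0.4608, -0.0018,  0.092 ]])]
b 0.4645377251764185 -0.0024051894275602583
```

Emit:
arm_command(
  targets=[
    [-1, 0.002, 0.003, 0, 0],
    [-1, 0, 0.003, 0, 0],
    [-1, 0, 0.001, 0, 0],
    [-1, 0, 0, 0, 0],
    [-1, 0, 0, 0, 0],
  ],
)

```text
time_s: 17.95
ee_pos: [0.5208, 0.0074, 0.1065]
ee_rot: [[0.983, -0.006, -0.182], [0.182, 0.027, 0.983], [-0.001, -1.0, 0.028]]
ft_force: [-0.6, 0.0, -4.4]
opening: 0.0138
```

```bash
python3 plan.py .5196 .0078 .1 10.5 1
```

```text
p [0.5208 0.0074 0.1065] az 10.5 tilt 1.59 F [-0.6  0.  -4.4] op 0.0138 t 17.95
[1, -0.0011, 0.0065, 0.0006, np.float64(-0.0)]
```

Emit:
arm_command(
  targets=[
    [-1, -0.001, 0.002, 0, 0],
    [-1, 0, 0.002, 0, 0],
    [-1, 0, 0.001, 0, 0],
    [-1, 0, 0, 0, 0],
    [-1, 0, 0, 0, 0],
  ],
)

```text
time_s: 18.37
ee_pos: [0.5195, 0.0073, 0.1008]
ee_rot: [[0.983, -0.007, -0.182], [0.182, 0.027, 0.983], [-0.002, -1.0, 0.028]]
ft_force: [0.4, -0.9, -4.1]
opening: 0.0137
```

```bash
python3 plan.py .5196 .0078 .1 10.5 1
```

```text
p [0.5195 0.0073 0.1008] az 10.49 tilt 1.59 F [ 0.4 -0.9 -4.1] op 0.0137 t 18.37
[1, 0.0002, 0.0008, 0.0005, np.float64(-0.01)]
```

Emit:
arm_command(
  targets=[
    [-1, 0, 0.002, 0, 0],
    [-1, 0, 0.001, 0, 0],
    [-1, 0, 0, 0, 0],
    [-1, 0, 0, 0, 0],
  ],
)

```text
time_s: 18.7
ee_pos: [0.5196, 0.0074, 0.0976]
ee_rot: [[0.983, -0.006, -0.182], [0.182, 0.027, 0.983], [-0.001, -1.0, 0.028]]
ft_force: [0.0, -0.7, -5.3]
opening: 0.0138
```

```bash
python3 plan.py .5196 .0078 .1 10.5 1
```

```text
p [0.5196 0.0074 0.0976] az 10.49 tilt 1.59 F [ 0.  -0.7 -5.3] op 0.0138 t 18.7
[1, 0.0001, -0.0024, 0.0004, np.float64(-0.01)]
```

Emit:
arm_command(
  targets=[
    [-1, 0, 0.002, 0, 0],
    [-1, 0, 0.001, 0, 0],
    [-1, 0, 0, 0, 0],
    [-1, 0, 0, 0, 0],
  ],
)

```text
time_s: 19.03
ee_pos: [0.5196, 0.0075, 0.0943]
ee_rot: [[0.983, -0.006, -0.182], [0.182, 0.027, 0.983], [-0.001, -1.0, 0.028]]
ft_force: [-0.3, 0.7, -3.7]
opening: 0.0135
```

Emit:
arm_command(
  targets=[
    [-1, 0, 0.001, 0, 0],
    [-1, 0, 0.001, 0, 0],
    [-1, 0, 0, 0, 0],
  ],
)

```text
time_s: 19.28
ee_pos: [0.5197, 0.0076, 0.0922]
ee_rot: [[0.983, -0.006, -0.182], [0.182, 0.027, 0.983], [-0.001, -1.0, 0.028]]
ft_force: [0.2, -0.1, -4.6]
opening: 0.0138
```

```bash
python3 plan.py .5196 .0078 .1 10.5 1
```

```text
p [0.5197 0.0076 0.0922] az 10.49 tilt 1.59 F [ 0.2 -0.1 -4.6] op 0.0138 t 19.28
[1, -0.0001, -0.0078, 0.0003, np.float64(-0.01)]
```

Emit:
arm_command(
  targets=[
    [-1, 0, 0.002, 0, 0],
    [-1, 0, 0.002, 0, 0],
    [-1, 0, 0.001, 0, 0],
    [-1, 0, 0, 0, 0],
  ],
)

```text
time_s: 19.62
ee_pos: [0.5197, 0.0076, 0.0867]
ee_rot: [[0.983, -0.006, -0.182], [0.182, 0.027, 0.983], [-0.001, -1.0, 0.028]]
ft_force: [-0.1, -0.3, -4.7]
opening: 0.0138
```

Emit:
arm_command(
  targets=[
    [-1, 0, 0.001, 0, 0],
    [-1, 0, 0.001, 0, 0],
    [-1, 0, 0, 0, 0],
  ],
)

```text
time_s: 19.87
ee_pos: [0.5198, 0.0077, 0.0844]
ee_rot: [[0.983, -0.006, -0.182], [0.182, 0.027, 0.983], [-0.001, -1.0, 0.028]]
ft_force: [0.6, -0.1, -4.6]
opening: 0.0135
```

```bash
python3 plan.py .5196 .0078 .081 10.5 1
```

```text
p [0.5198 0.0077 0.0844] az 10.48 tilt 1.58 F [ 0.6 -0.1 -4.6] op 0.0135 t 19.87
[1, -0.0002, 0.0034, 0.0002, np.float64(-0.02)]
```

Emit:
arm_command(
  targets=[
    [-1, 0, 0.001, 0, 0],
    [-1, 0, 0.001, 0, 0],
    [-1, 0, 0, 0, 0],
    [-1, 0, 0, 0, 0],
  ],
)

```text
time_s: 20.2
ee_pos: [0.5199, 0.0077, 0.0822]
ee_rot: [[0.983, -0.006, -0.182], [0.182, 0.027, 0.983], [-0.001, -1.0, 0.028]]
ft_force: [0.1, 0.3, -3.9]
opening: 0.014
```

Emit:
arm_command(
  targets=[
    [-1, 0, 0.001, 0, 0],
    [-1, 0, 0, 0, 0],
    [-1, 0, 0, 0, 0],
  ],
)

```text
time_s: 20.45
ee_pos: [0.5201, 0.0078, 0.0814]
ee_rot: [[0.983, -0.006, -0.182], [0.182, 0.027, 0.983], [-0.001, -1.0, 0.027]]
ft_force: [-1.0, 0.1, -2.6]
opening: 0.0137
```

First light contact (about 2 N), with the studs through. Releasing.

Emit:
arm_command(
  targets=[
    [-0.3, 0, 0, 0, 0],
    [-0.3, 0, 0, 0, 0],
    [-0.3, 0, 0, 0, 0],
    [-0.3, 0, 0, 0, 0],
    [-0.3, 0, 0, 0, 0],
  ],
)

```text
time_s: 20.87
ee_pos: [0.5226, 0.0082, 0.0834]
ee_rot: [[0.983, -0.001, -0.182], [0.182, 0.027, 0.983], [0.004, -1.0, 0.027]]
ft_force: [-0.2, 0.3, -0.0]
opening: 0.0319
```

Emit:
arm_command(
  targets=[
    [-0.3, 0, -0.005, 0, 0],
    [-0.3, 0, -0.008, 0, 0],
    [-0.3, 0, -0.012, 0, 0],
    [-0.3, 0, -0.018, 0, 0],
    [-0.3, 0, -0.02, 0, 0],
  ],
)

```text
time_s: 21.28
ee_pos: [0.5198, 0.0067, 0.1469]
ee_rot: [[0.983, -0.008, -0.183], [0.183, 0.028, 0.983], [-0.003, -1.0, 0.029]]
ft_force: [0.4, -0.3, 0.9]
opening: 0.0324
```

Emit:
arm_command(
  targets=[
    [-0.3, 0, -0.02, 0.02, 0],
    [-0.3, 0, -0.01, 0.03, 0],
    [-0.3, 0, 0, 0.035, 0],
    [-0.3, 0, 0, 0.035, 0],
    [-0.3, 0, 0, 0.03, 0],
  ],
)

```text
time_s: 21.7
ee_pos: [0.4989, 0.1486, 0.1915]
ee_rot: [[0.986, 0.006, -0.165], [0.165, 0.024, 0.986], [0.01, -1.0, 0.023]]
ft_force: [0.4, -0.3, -0.4]
opening: 0.0318
```

Emit:
arm_command(
  targets=[
    [-0.3, 0, 0, 0.02, 0],
    [-0.3, 0, 0, 0.01, 0],
    [-0.3, 0, 0, 0, 0],
    [-0.3, 0, 0, 0, 0],
  ],
)

```text
time_s: 22.03
ee_pos: [0.4922, 0.188, 0.1966]
ee_rot: [[0.984, 0.011, -0.177], [0.177, 0.028, 0.984], [0.015, -1.0, 0.026]]
ft_force: [0.2, -0.1, -1.0]
opening: 0.0321
```

```bash
python3 - <<'E'
from m import *
a=cam("top");b=cam("scene")
f=lambda c,x:cv2.resize(c["color"][x[1]:x[3],x[0]:x[2],::-1],(400,400),interpolation=cv2.INTER_CUBIC)
cv2.imwrite("pics/c6.png",np.hstack([f(a,(277,173,357,253)),f(b,(208,160,288,240))]))
for n,c,g in (("top",a,(317,213)),("scene",b,(248.5,209))):
    ce,A,l=blob(blue(c["color"].astype(int)),g,8); ys,xs=np.nonzero(l)
    bx=cv2.boxPoints(cv2.minAreaRect(np.c_[xs,ys].astype(np.float32)))
    for z in (.056,.078): P=onz(c,bx,z); print(n,z,P[:,:2].round(3).tolist(),P.mean(0).round(4),np.linalg.norm(np.diff(P,axis=0),axis=1).round(3))
E
```

```text
top 0.056 [[0.585, 0.058], [0.599, -0.014], [0.455, -0.039], [0.441, 0.031]] [0.5202 0.009  0.056 ] [0.073 0.147 0.072]
top 0.078 [[0.58, 0.059], [0.595, -0.011], [0.453, -0.036], [0.44, 0.033]] [0.517  0.0112 0.078 ] [0.072 0.144 0.07 ]
scene 0.056 [[0.455, -0.041], [0.432, 0.032], [0.586, 0.057], [0.606, -0.013]] [0.5198 0.009  0.056 ] [0.076 0.156 0.072]
scene 0.078 [[0.47, -0.042], [0.448, 0.03], [0.599, 0.054], [0.618, -0.014]] [0.5339 0.0068 0.078 ] [0.075 0.153 0.071]
```

View pics/c6.png

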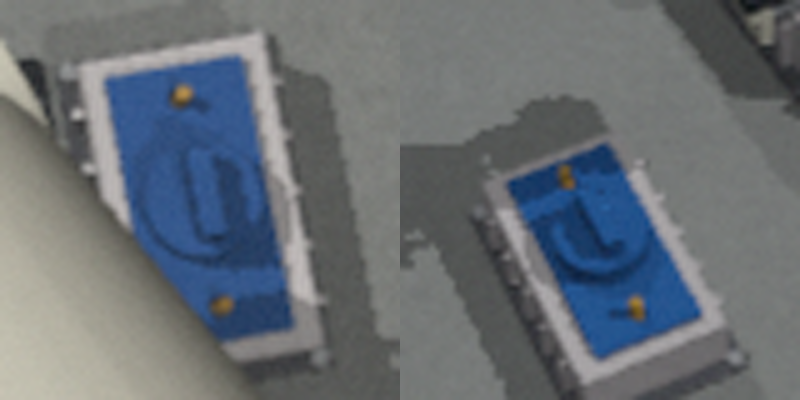

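Both studs stand up through the cover's holes (top crop (182,95) and (222,305)). The two cameras agree on the cover's centre only at flush height, at (0.520, 0.009). The arm is clear, so I'm handing in.

```bash
python3 -c "
from rig import bot
print(bot.close_job())"
```

```text
the job is handed in; nothing more can be done
None
```

The bearing is in the pocket of the small grey housing and the blue cover is down over both studs. I let go, backed the arm away and handed the job in at about 22 s of the 58 s allowed. No verdict was reported.

- **Bearing:** before the cover went on, both cameras put it about 1–1.5 mm from the pocket axis, and it looked flat. The cover now hides it, so I couldn't check it again.
- **Cover:** the studs show through both holes in both views. The two cameras agree on its centre only at flush height, about 1.2 mm off the axis and in line with the studs.
- **Forces:** I felt only about 2 N at touchdown.
- **Jar, gear and wrench:** I stayed away from them but did not measure them again at the end.

Two readings were off:
- **Tilt:** the tool drifted 1–2° from vertical during fast moves, so the cover went on slightly tilted. It settled flat on release.
- **Bearing offset:** while the bearing was in the jaws, two image measurements of its position differed by 3.5 mm, so I used a value between them. It went in without any contact force.

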